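# Set out the solvent cup and open the safety-capped solvent bottle

### The job

Lift the hanging steel cup up and off the wire peg on its rack and stand it upright in the white tray, ready for filling, and let go of it. Then open the white solvent bottle: press its red push-and-turn safety cap down and, while keeping it pressed, twist it anticlockwise until it comes free, and lift it off, leaving the bottle standing in its wooden holder. Finish holding the cap level and clear above the open mouth of the bottle - do not put it down - and do not push the paint tubes, the jar or the palette knife about on the way.

Things in the scene. Friction and masses are not known exactly. Their poses are not given: they have to be found in the camera images.
- rack: Low wooden hanging rack screwed to the bench: upright board 140 wide, 150 high, 12 thick on a 15 thick foot that reaches 90 forward (-x). Origin on the bench under the middle of the board; z up; the board's front, where the cup hangs, looks to its -x, which faces away from the robot. A wooden spacer strip on it (z 69 to 81) keeps the cup plumb.
- peg (a point): Middle of the rack's peg, where the cup's hook hangs: a square loop of 7 mm steel wire, its bar 52 long, along the rack's y, 19 in front (-x) of the rack's origin and 134.5 above the bench, carried by two arms from the board. Axes as the rack's.
- cup: Open steel cup, outside diameter 58 (lip 60), 70 high, 100 to 170 g. Origin at the centre of its underside, z up its axis. At +x a 22 wide hanger strip rises 16 above the lip and bends back and down as a hook, to 44 from the axis. It starts hanging upright, underside 55 above the bench, axes as the rack's, origin 56 in front (-x) of the rack's. The +y and -y walls are free to grip across.
- cup_hook (a point): Underside of the cup's hook where it rests on the peg, 83 above the cup's underside and 37 towards its +x from its axis. The hook reaches 15 below this behind the peg's bar, so it is off once raised by 16 or more; then the cup can move away towards the rack's -x.
- tray: Shallow white enamelled tray with a blue edge, fixed on the bench, 160 (x) by 200 (y), inside 152 by 192; floor 3 above the bench, rim 12 above the bench. Origin on the bench under its middle, z up.
- caddy: Wooden holder screwed to the bench, 76 (x) by 111 (y) outside, walls 9 thick and 45 high, floor 10 above the bench, 58 by 93 inside: the bottle stands in it and cannot turn. Origin on the bench under its middle, z up.
- bottle: White oblong plastic solvent bottle, 0.5 to 0.9 kg, 55 (x) by 90 (y), orange-striped label, standing loose in the holder with 1.5 play on each side. Origin at the centre of its underside (10 above the bench), z up; shoulder at 122, cone from radius 27 there to 17.5 at 137, then a neck of diameter 31 with a bead of diameter 38 at 140; mouth at 172.
- mouth (a point): Centre of the bottle's mouth, on the axis of its neck, 172 above the bottle's underside; z up.
- cap: Red ribbed safety cap, diameter 48, 33 high, about 42 g, white turn arrows on top. Origin on its axis at its lower edge, z up. Seated: origin 19 below the mouth, x axis within 0.1 rad of the bottle's; locked, it turns no more than 5 degrees and does not lift. Pressed, it turns anticlockwise from above: free to lift from 40 to a stop at 84 degrees past its seated angle, 60 being the middle.
- liner (a joint): How far the cap is pressed down against the sprung liner inside it, in m: 0 at rest or off, 0.008 at the bottom. The cap's lugs clear for turning at more than 0.0045. The spring takes about 6 N to start, 10 N at 0.0045 and 13 N at 0.008, and pushes the cap back up when let go.
- tube_green: Bystander: half-used paint tube, white with a green band and black cap, lying flat, 103 long, 42 wide, 28 high. Origin under the middle of the tube.
- tube_red: Bystander: half-used paint tube, white with a red band and black cap, lying flat, 103 long, 42 wide, 28 high. Origin under the middle of the tube.
- jar: Bystander: small closed amber jar of painting medium, diameter 56, 55 high. Origin at the centre of its underside, z up.
- knife: Bystander: palette knife with a steel blade and dark wooden handle, 195 long, lying flat along its x axis (blade at +x), up to 19 high. Origin on the bench under its neck, 105 from the blade's tip.
Not all that is in view belongs to the job. Several things have the shape of the cap; the one meant has the colours described above. Of the things that look like the cup, the larger one is meant.

How it is judged:
On the way, in this order (a step that is already met when the one before it is completed fails the run):
1. the cup is lifted up off the peg, held by the fingers and clear of the rack (z of cup in the frame of rack above 0.068 m and contact force between the fingers and cup above 0.5 N and contact force between cup and rack below 0.1 N), for 0.1 s.
2. the cup stands upright in the tray and is released (x of cup in the frame of tray between -0.055 and 0.055 m and y of cup in the frame of tray between -0.075 and 0.075 m and z of cup in the frame of tray below 0.006 m and angle between cup's own z axis and vertical below 0.1 rad and contact force between cup and tray above 0.3 N and contact force between the fingers and cup below 0.1 N), for 0.2 s.
3. the cap is pressed down on its spring, still in its locked position (value of joint liner above 0.004 m and contact force between the fingers and cap above 0.5 N and z of cap in the frame of bottle below 0.15 m and angle between the x axis of cap and the x axis of bottle, either way round below 0.5 rad), for 0.1 s.
4. the cap is twisted free while it is still down on the neck (angle between the x axis of cap and the x axis of bottle, either way round above 0.58 rad and z of cap in the frame of bottle below 0.156 m and contact force between the fingers and cap above 0.5 N).
At the end, for the whole second after the job is handed in: Cap held still by the fingers, level (0.35 rad), lower edge 20 to 230 mm above the mouth and within 45 mm of straight over it, off the bottle; bottle seated upright in its holder; cup released, at rest, upright (0.1 rad), flat on the tray floor (all of step 2 and z of cap in the frame of bottle between 0.192 and 0.4 m and horizontal distance between cap and mouth below 0.045 m and angle between cap's own z axis and vertical below 0.35 rad and contact force between the fingers and cap above 0.5 N and contact force between cap and bottle below 0.05 N and linear speed of cap below 0.03 m/s and z of bottle in the frame of caddy below 0.014 m and angle between bottle's own z axis and vertical below 0.08 rad and linear speed of cup below 0.02 m/s); the arm keeps its last pose, push and grip.
It fails at once if a paint tube is pushed more than 40 mm from its place (distance of any of tube_green, tube_red from where it was at the start of the episode above 0.04 m).
It fails at once if the jar is pushed more than 40 mm or tipped (distance of jar from where it was at the start of the episode above 0.04 m or angle between jar's own z axis and vertical above 0.3 rad).
It fails at once if the palette knife is pushed more than 40 mm (distance of knife from where it was at the start of the episode above 0.04 m).
It also fails if it takes over 64 s, if anything falls off the work surface, if the arm or the gripper's body presses on something with over 40 N, if the wrist force passes 120 N, or if a joint passes its speed limit or range.

### The arm

A 6-joint arm with a two-finger parallel gripper is mounted at the origin on the work surface. World frame = base frame: x ahead of the robot, y to its left, z up, the work surface at z = 0. Lengths are in m, angles in rad, forces in N, time in s.
With the tool pointing down it reaches from about 0.35 to 0.975 m from the base axis. Payload 4.9 kg.
Tool frame: the origin (TCP) lies at the very end of the fingers, on their centre line; the grasp point (between the pads) lies 19 mm behind it; z points along the fingers, x is the direction in which the jaws open and shut, and the axes are right-handed (so a half turn about z gives the same grasp; the last joint's range is limited). The gripper opens to 85 mm and grips with 20 to 120 N. Pads are 22 mm wide; open, the fingers measure 114 mm over their backs; the gripper's body (76 mm by 85 mm) begins 54 mm behind the grasp point. The pads swing forward as they close: fully open they stand 13 mm farther back than shut.
Start: joints at [-1.459, 0.053, 1.613, -0, 1.476, -0.119], TCP at [0.143, -0.608, 0.201] pointing down, gripper open.
Joint ranges: [-3.01, 3.01], [-1.01, 2.22], [0.06, 2.58], [-1.02, 4.17], [0.09, 2.62], [-3.14, 3.14]. Speed limits (rad/s): [2.57, 2.57, 3.14, 3.14, 3.14, 3.14].

### API

Orientations are given as a rotation vector (axis times angle).
In Python, from station import ctrl, get_image, calibration, job gives the robot as it stands.
- The arm moves only by the tool jog_arm, never from a script. Its argument "deltas" is a list of rows, each a list of 3 entries, a list of its own where there are three numbers: the turn, a rotation vector about the tool's x, y, z in degrees, then the shift along the tool's x, y, z in m, then the finger opening in m, from 0 to 0.0854. In form: [[[ax, ay, az], [tx, ty, tz], gripper], ...]. A call has 1 to 12 rows; each row is the pose to reach, as a shift and turn from the pose commanded when the call began, along the tool's axes at that moment; what a row does not reach only later rows make up. A row lasts 1/12 s, in which the tool goes at most 41.7 mm and 7.16 degrees, less where a joint would pass 70% of its speed; a pose out of reach is approached as far as the arm can. A call with a gripper value outside its range is refused whole. The fingers move at their own pace and stop on an object; "squeeze" is the grip in N (left out, the last holds). Time passes only in rows, so rows that repeat a pose let the fingers close. It gives the time, the measured TCP pose, the force and the opening at its end, in the units of the state.
- ctrl.get_obs(): the state, without advancing time (a new reading comes with each control period).
- get_image(name): name is "scene" or "top" or "wrist"; returns the picture (384x512x3 uint8, red, green, blue); there is no depth.
- calibration(name): a dict with "mtx" (3x3 intrinsics, pixels), "origin" and "rotation" of the camera in the world; the wrist camera has in their place "tool_from_camera" (4x4, takes a point from camera to tool coordinates, whose origin is the TCP and whose axes are the tool frame's). Camera axes: x right, y up, looking along -z (the intrinsics and any distortion apply to the point x, -y, -z); pixel columns grow to the right and rows downward; lengths in m; the calibration is good to about 2 mm. A picture is of the moment at which its call begins: read the wrist's pose just before it. calibration takes no time and is no camera call.
- job.finish_job(): hands the job in, once; it reports no verdict.
The state is a dict: "t": time; "q": joint angles; "dq": joint speeds; "effort": joint torques, N m; "tool_pos": TCP position; "tool_rot": TCP orientation; "contact_force": force on the tool from outside, world axes, zero at the start; "wrist_torque": the same for the moment, N m; "opening": finger opening in m.
Only numpy, scipy, OpenCV 4.12 (cv2) and the standard library are available. Lean on these libraries where they do the work, as an engineer would, in place of code of your own. Each camera call takes 0.05 s, during which the arm holds its last target.

## Working session

There is one attempt and no reset: what is moved stays moved. The work goes in short steps, Python scripts to look and compute and a tool call to move; the robot and the scene stay as the last step left them, time stands still between calls to the robot, and variables do not carry over. Pictures are saved under pics/ and viewed, and the job is handed in when it is done.

Besides the shell and the picture viewer there is one more tool, called after ">>>" in YAML: its name, and indented under it one key for each argument. jog_arm: Moves the arm, as the interface text tells. Its arguments: {"type":"object","properties":{"deltas":{"type":"array","items":{"type":"array"}},"squeeze":{"type":"number"}},"required":["deltas"]}

```bash
mkdir -p pics; ls; python3 - <<'E'
from station import ctrl,get_image,calibration,job
import cv2
print(ctrl.get_obs())
for n in("scene","top","wrist"):
    im=get_image(n); cv2.imwrite(f"pics/{n}0.png",im[...,::-1]); print(n,calibration(n))
E
```

```text
pics
{'t': 0.0, 'q': array([-1.45897357e+00,  5.33682390e-02,  1.61429506e+00, -6.96584412e-06,
        1.47601639e+00, -1.18983165e-01]), 'dq': array([ 0.00038978, -0.00013627, -0.00036199, -0.00088081, -0.00047592,
        0.00206129]), 'effort': array([-8.03621037e-05, -3.93681693e+01, -3.70180535e+01, -2.25263835e-05,
        7.02950754e-03,  1.62859422e-06]), 'tool_pos': array([ 0.14290723, -0.6077329 ,  0.19985541]), 'tool_rot': array([-2.46130069e+00,  1.94995519e+00,  2.31643731e-03]), 'contact_force': array([-0.26724457, -0.07208408,  0.19784315]), 'wrist_torque': array([ 0.05526834,  0.01842342, -0.03294502]), 'opening': 0.08551753625557633}
scene {'mtx': array([[486.32085608,   0.        , 258.32438368],
       [  0.        , 486.32085608, 187.38304611],
       [  0.        ,   0.        ,   1.        ]]), 'origin': array([ 1.25489308, -0.59664966,  0.92244206]), 'rotation': array([0.80445694, 0.36254479, 0.8209851 ])}
top {'mtx': array([[432.11928955,   0.        , 252.07346406],
       [  0.        , 432.11928955, 189.47855967],
       [  0.        ,   0.        ,   1.        ]]), 'origin': array([ 0.32699622, -0.00319924,  1.23389951]), 'rotation': array([ 0.1573885 , -0.11958403, -1.55208283])}
wrist {'mtx': array([[322.8312902 ,   0.        , 255.80720405],
       [  0.        , 322.8312902 , 193.33525682],
       [  0.        ,   0.        ,   1.        ]]), 'tool_from_camera': array([[ 9.99999627e-01,  5.11414763e-04,  6.96692321e-04,
         3.29340543e-04],
       [ 6.83463177e-04, -9.61352509e-01, -2.75319606e-01,
        -7.10407623e-02],
       [ 5.28964400e-04,  2.75319980e-01, -9.61352500e-01,
        -1.72320432e-01],
       [ 0.00000000e+00,  0.00000000e+00,  0.00000000e+00,
         1.00000000e+00]])}
```

View pics/scene0.png

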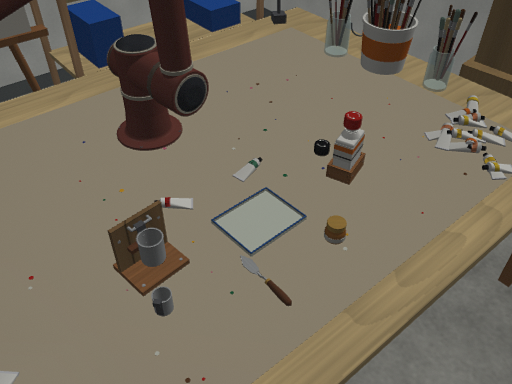

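View pics/top0.png

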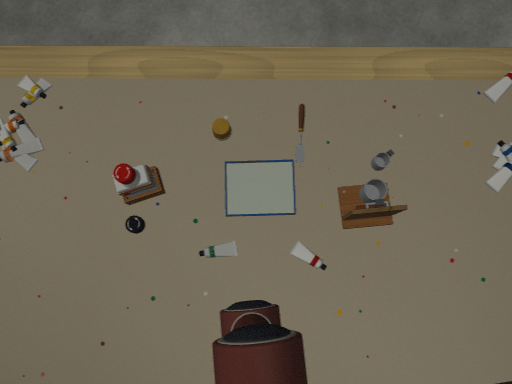

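View pics/wrist0.png

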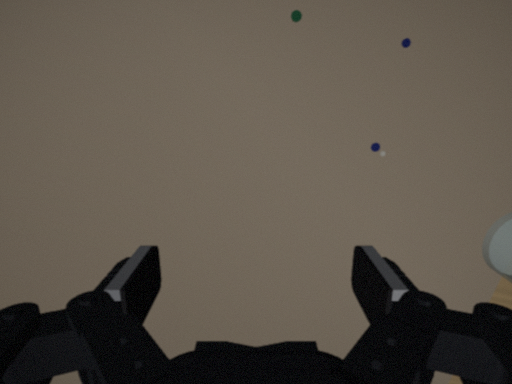

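The scene view shows the rack with the cup at (150,245), the tray at (259,219) and the bottle with its red cap at (352,121). In the top view the red cap is at (124,174), the cup at (374,190), and the tray spans (225..295,160..216). I'll zoom in next.

```bash
cat > h.py <<'E'
import numpy as np,cv2
from scipy.spatial.transform import Rotation as R
from station import ctrl,get_image,calibration,job
def cam(n,obs=None):
    c=calibration(n)
    if n=="wrist":
        obs=obs or ctrl.get_obs()
        T=np.eye(4);T[:3,:3]=R.from_rotvec(obs["tool_rot"]).as_matrix();T[:3,3]=obs["tool_pos"]
        M=T@c["tool_from_camera"]; return c["mtx"],M[:3,3],M[:3,:3]
    r=np.array(c["rotation"]); return c["mtx"],np.array(c["origin"]),(R.from_rotvec(r).as_matrix() if r.ndim==1 else r)
def ray(C,u,v):
    K,o,r=C; d=np.array([(u-K[0,2])/K[0,0],-(v-K[1,2])/K[1,1],-1.]); return o,r@d/np.linalg.norm(d)
def onz(C,u,v,z):
    o,d=ray(C,u,v); return o+d*(z-o[2])/d[2]
def tri(*rs):
    A=sum(np.eye(3)-np.outer(d,d) for o,d in rs);b=sum((np.eye(3)-np.outer(d,d))@o for o,d in rs)
    p=np.linalg.solve(A,b); return p,[np.linalg.norm((np.eye(3)-np.outer(d,d))@(p-o)) for o,d in rs]
def proj(C,p):
    K,o,r=C; q=r.T@(np.asarray(p)-o); return np.array([K[0,0]*q[0]/-q[2]+K[0,2],K[1,1]*-q[1]/-q[2]+K[1,2]])
E
python3 - <<'E'
from h import *
def crop(n,x0,y0,x1,y1,s,o):
    im=cv2.imread(f"pics/{n}0.png")[y0:y1,x0:x1]; cv2.imwrite(f"pics/{o}.png",cv2.resize(im,None,fx=s,fy=s,interpolation=cv2.INTER_CUBIC))
crop("top",325,140,425,240,6,"tr");crop("top",100,150,180,240,6,"tb")
crop("scene",100,190,200,320,4.6,"sr");crop("scene",310,100,380,190,6,"sb")
E
```

```text
(no output)
```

View pics/tr.png

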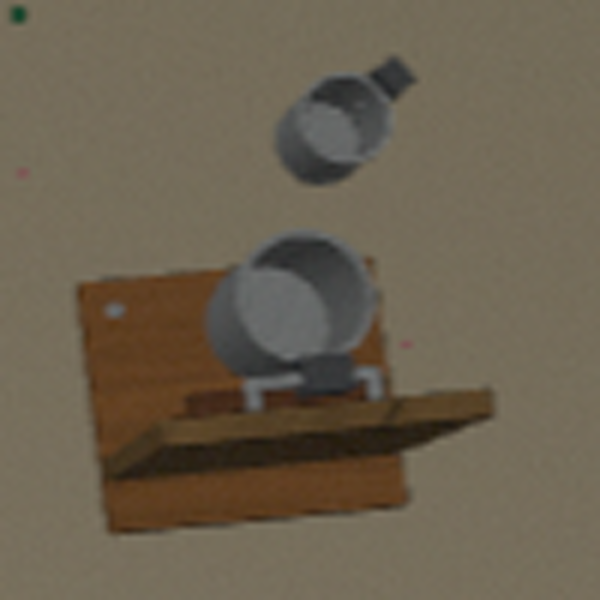

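View pics/tb.png

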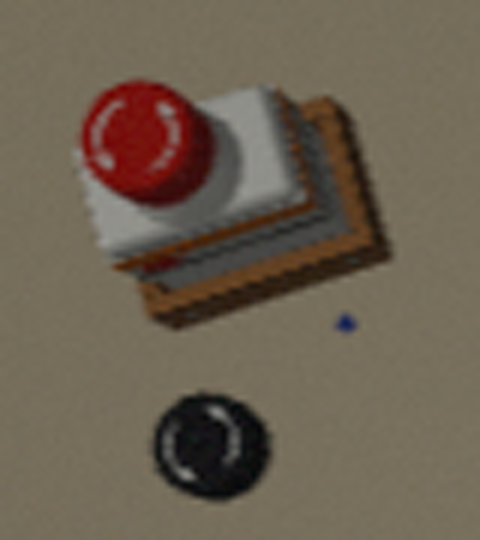

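View pics/sr.png

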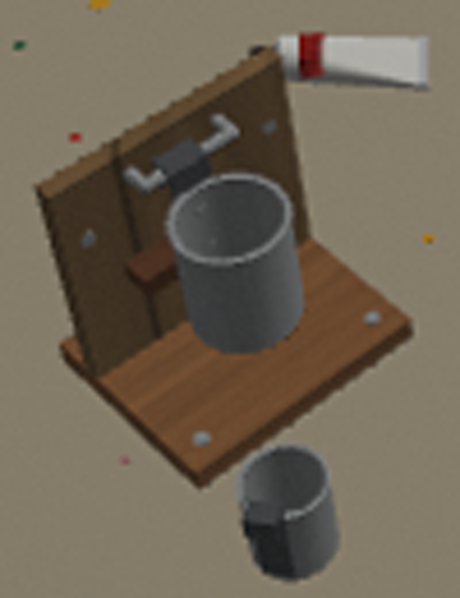

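View pics/sb.png

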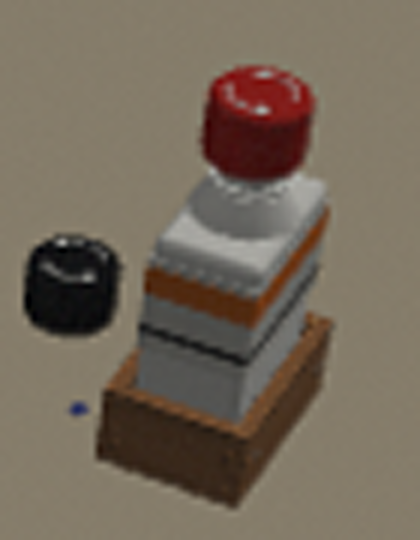

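```bash
python3 - <<'E'
from h import *
T=cam("top");S=cam("scene")
f=lambda u,v:((u+.5)/6-.5+325,(v+.5)/6-.5+140)
b=lambda u,v:((u+.5)/6-.5+100,(v+.5)/6-.5+150)
s=lambda u,v:((u+.5)/4.6-.5+100,(v+.5)/4.6-.5+190)
sb=lambda u,v:((u+.5)/6-.5+310,(v+.5)/6-.5+100)
np.set_printoptions(precision=4,suppress=True)
yaw=lambda a,b:np.degrees(np.arctan2(*(b-a)[[1,0]]))
print("lip top",onz(T,*f(306,304),.125),"scene",onz(S,*s(230,220),.125),tri(ray(T,*f(306,304)),ray(S,*s(230,220))))
F=[onz(T,*f(*p),.015) for p in((80,285),(372,258),(408,505),(110,533))];print("foot",F,yaw(F[1],F[0]),yaw(F[0],F[3]),yaw(F[1],F[2]))
G=[onz(S,*s(*p),.015) for p in((200,475),(412,322))];print("footS",G,yaw(G[0],G[1]))
B=[onz(T,*f(*p),.15) for p in((492,390),(165,420))];print("board top",B,yaw(*B))
B=[onz(S,*s(*p),.15) for p in((38,190),(272,55))];print("board topS",B,yaw(*B))
print("peg T",[onz(T,*f(*p),.1345+.0035) for p in((250,382),(378,371))])
print("peg S",[onz(S,*s(*p),.1345+.0035) for p in((150,188),(232,132))])
print("cap T",onz(T,*b(137,140),.196),"S",onz(S,*sb(261,92),.196),tri(ray(T,*b(137,140)),ray(S,*sb(261,92))))
C=[onz(S,*sb(*p),.045) for p in((104,392),(238,436),(333,320))];print("caddy S",C,yaw(C[0],C[1]),yaw(C[1],C[2]))
C=[onz(T,*b(*p),.045) for p in((165,322),(388,250),(335,98))];print("caddy T",C,yaw(C[0],C[1]),yaw(C[1],C[2]))
C=[onz(T,*b(*p),.132) for p in((102,250),(308,193),(268,90))];print("bottle T",C,yaw(C[0],C[1]),yaw(C[1],C[2]))
for n,p in dict(tl=(226,161),tr=(294,160),br=(295,215),bl=(226,217)).items(): print("tray",n,onz(T,*p,.012))
for n,p in dict(jar=(221,128),).items(): print(n,onz(T,*p,.055))
print("knife",onz(T,302,104,.01),onz(T,299,162,.003),"red",onz(T,294,247,.01),onz(T,325,267,.01),"small cup",onz(T,382,161,.03))
E
```

```text
lip top [ 0.5267 -0.2947  0.125 ] scene [ 0.5344 -0.2955  0.125 ] (array([ 0.5285, -0.2947,  0.1195]), [np.float64(0.0016057923476690246), np.float64(0.0016057923476690448)])
foot [array([ 0.5544, -0.217 ,  0.015 ]), array([ 0.5691, -0.3556,  0.015 ]), array([ 0.4516, -0.3678,  0.015 ]), array([ 0.4366, -0.2288,  0.015 ])] 96.06903511232916 -174.29025992935897 -174.06096049770608
footS [array([ 0.5753, -0.3535,  0.015 ]), array([ 0.5598, -0.2178,  0.015 ])] 96.51929022509165
board top [array([ 0.4866, -0.3643,  0.15  ]), array([ 0.4721, -0.2277,  0.15  ])] 96.04837989998087
board topS [array([ 0.4823, -0.3651,  0.15  ]), array([ 0.4709, -0.2298,  0.15  ])] 94.80683816514686
peg T [array([ 0.4905, -0.2665,  0.138 ]), array([ 0.4959, -0.3207,  0.138 ])]
peg S [array([ 0.5033, -0.3193,  0.138 ]), array([ 0.4948, -0.269 ,  0.138 ])]
cap T [0.5499 0.345  0.196 ] S [0.5522 0.3471 0.196 ] (array([0.5511, 0.3465, 0.1951]), [np.float64(0.0014314063012552474), np.float64(0.0014314063012552964)])
caddy S [array([0.5382, 0.2803, 0.045 ]), array([0.6024, 0.3054, 0.045 ]), array([0.5705, 0.4118, 0.045 ])] 21.341259793682188 106.69574951638084
caddy T [array([0.4957, 0.3765, 0.045 ]), array([0.5311, 0.2738, 0.045 ]), array([0.6037, 0.3028, 0.045 ])] -71.01232665148704 21.76581406830157
bottle T [array([0.5146, 0.3784, 0.132 ]), array([0.5409, 0.2898, 0.132 ]), array([0.5867, 0.3101, 0.132 ])] -73.47020229245031 23.901005419711673
tray tl [0.6283 0.1054 0.012 ]
tray tr [ 0.6334 -0.0921  0.012 ]
tray br [ 0.473  -0.0949  0.012 ]
tray bl [0.4646 0.101  0.012 ]
jar [0.7142 0.1185 0.055 ]
knife [ 0.8055 -0.1162  0.01  ] [ 0.6298 -0.1074  0.003 ] red [ 0.3829 -0.0921  0.01  ] [ 0.3291 -0.178   0.01  ] small cup [ 0.6286 -0.3407  0.03  ]
```

```bash
cat >> h.py <<'E'
def go(p,yaw,obs=None):
    """deltas to TCP p, tool down, tool-x at world yaw deg"""
    o=obs or ctrl.get_obs(); r0=R.from_rotvec(o["tool_rot"])
    y=np.radians(yaw); x=np.array([np.cos(y),np.sin(y),0]); z=np.array([0,0,-1.])
    r1=R.from_matrix(np.c_[x,np.cross(z,x),z])
    print("t",round(o["t"],2),"pos",o["tool_pos"].round(4),"turn",(r0.inv()*r1).as_rotvec(degrees=True).round(2),"shift",r0.inv().apply(np.array(p)-o["tool_pos"]).round(4))
E
python3 -c "
from h import *
go((.53,-.295,.29),-84)"
```

```text
t 0.15 pos [ 0.1429 -0.6079  0.2001] turn [-0.    0.09  7.22] shift [-0.2162 -0.4484 -0.0894]
```

>>> jog_arm:
  deltas:
    - [[0, 0, 0], [0, 0, -0.04], 0.0854]
    - [[0, 0, 2], [-0.05, -0.1, -0.09], 0.0854]
    - [[0, 0, 7.2], [-0.2162, -0.4484, -0.0894], 0.0854]
    - [[0, 0, 7.2], [-0.2162, -0.4484, -0.0894], 0.0854]
    - [[0, 0, 7.2], [-0.2162, -0.4484, -0.0894], 0.0854]
    - [[0, 0, 7.2], [-0.2162, -0.4484, -0.0894], 0.0854]
    - [[0, 0, 7.2], [-0.2162, -0.4484, -0.0894], 0.0854]
    - [[0, 0, 7.2], [-0.2162, -0.4484, -0.0894], 0.0854]
    - [[0, 0, 7.2], [-0.2162, -0.4484, -0.0894], 0.0854]
    - [[0, 0, 7.2], [-0.2162, -0.4484, -0.0894], 0.0854]
    - [[0, 0, 7.2], [-0.2162, -0.4484, -0.0894], 0.0854]
    - [[0, 0, 7.2], [-0.2162, -0.4484, -0.0894], 0.0854]

```text
t: 1.15
tool_pos: [0.4969, -0.3213, 0.2873]
tool_rot: [2.335, -2.102, -0.0]
contact_force: [1.0, -1.1, 0.2]
opening: 0.0856
```

>>> jog_arm:
  deltas:
    - [[0, 0, 0], [0, 0, 0], 0.0854]

```text
t: 1.23
tool_pos: [0.5001, -0.3182, 0.2876]
tool_rot: [-2.341, 2.091, -0.001]
contact_force: [-0.7, 0.8, 1.5]
opening: 0.0852
```

```bash
python3 - <<'E'
from h import *
go((.53,-.295,.29),-84)
im=get_image("wrist"); cv2.imwrite("pics/w1.png",im[...,::-1])
E
```

```text
t 1.23 pos [ 0.5001 -0.3182  0.2876] turn [-0.15  0.1   0.45] shift [-0.0197 -0.0323 -0.0023]
```

View pics/w1.png

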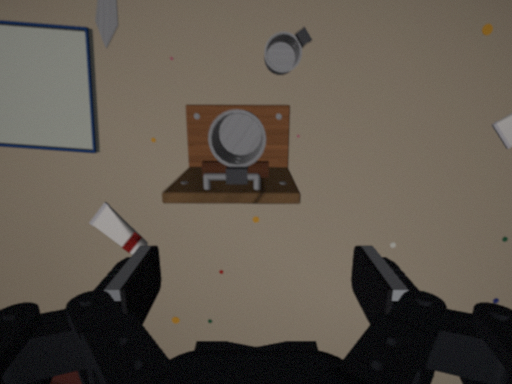

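The wrist view shows the cup's lip as a circle near (237,138), about 29 px in radius. The rack's edges run parallel to the image rows, so the yaw is right.

```bash
python3 - <<'E'
from h import *
im=cv2.imread("pics/w1.png");c=im[95:210,155:310];cv2.imwrite("pics/w1c.png",cv2.resize(c,None,fx=5,fy=5,interpolation=cv2.INTER_CUBIC))
W=cam("wrist")
for z in(.125,): print(onz(W,237,138,z))
for p in((164,203),(300,203)): print(onz(W,*p,.15))
for p in((187,104),(290,104)): print(onz(W,*p,.015))
print(np.linalg.norm(onz(W,237-29,138,.125)-onz(W,237+29,138,.125)))
E
```

```text
[ 0.53000735 -0.29726221  0.125     ]
[ 0.46022926 -0.23149753  0.15      ]
[ 0.47531409 -0.36750372  0.15      ]
[ 0.55457743 -0.22198542  0.015     ]
[ 0.56960875 -0.35787479  0.015     ]
0.05960343360875292
```

View pics/w1c.png

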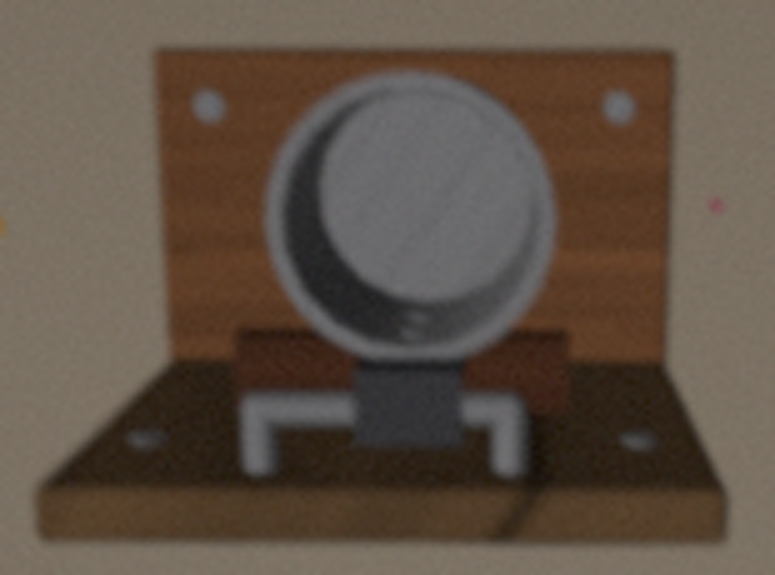

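```bash
python3 -c "
from h import *
go((.53,-.2965,.2),-83.7)"
```

```text
t 1.28 pos [ 0.498  -0.3204  0.2872] turn [-0.01  0.03  0.05] shift [-0.0201 -0.0345  0.0872]
```

>>> jog_arm:
  deltas:
    - [[0, 0, 0], [-0.01, -0.017, 0.03], 0.0854]
    - [[0, 0, 0], [-0.0201, -0.0345, 0.06], 0.0854]
    - [[0, 0, 0], [-0.0201, -0.0345, 0.08], 0.0854]
    - [[0, 0, 0], [-0.0201, -0.0345, 0.0872], 0.0854]
    - [[0, 0, 0], [-0.0201, -0.0345, 0.0872], 0.0854]
    - [[0, 0, 0], [-0.0201, -0.0345, 0.0872], 0.0854]

```text
t: 1.78
tool_pos: [0.5273, -0.3004, 0.2007]
tool_rot: [2.333, -2.103, 0.0]
contact_force: [0.7, -0.3, 0.0]
opening: 0.0857
```

```bash
python3 - <<'E'
from h import *
go((.53,-.2965,.078),-83.7)
im=get_image("wrist"); cv2.imwrite("pics/w2.png",im[...,::-1])
E
```

```text
t 1.78 pos [ 0.5273 -0.3004  0.2007] turn [ 0.   -0.02 -0.35] shift [-0.0036 -0.0031  0.1227]
```

View pics/w2.png

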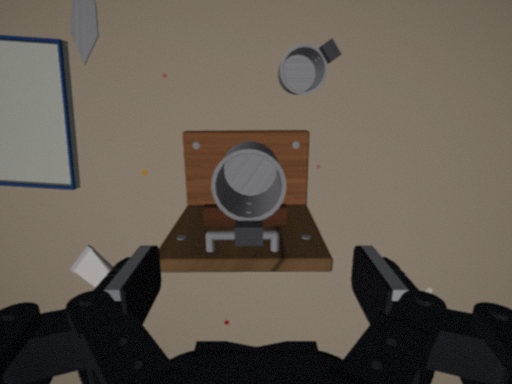

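The lip circle is now centred near (249,184), with the hook on the peg at (249,236).

```bash
python3 - <<'E'
from h import *
print(ctrl.get_obs()["tool_pos"])
o=ctrl.get_obs();W=cam("wrist")
print(onz(W,249,184.5,.125),onz(W,163,270,.15),onz(W,331,270,.15))
go((.53,-.297,.12),-83.7);go((.53,-.297,.078),-83.7)
E
```

```text
[ 0.52791966 -0.30078005  0.20199193]
[ 0.53444373 -0.29478529  0.125     ] [ 0.46598381 -0.23498998  0.15      ] [ 0.47928235 -0.36453329  0.15      ]
t 1.83 pos [ 0.5279 -0.3008  0.202 ] turn [-0.09 -0.1  -0.36] shift [-0.0037 -0.0023  0.082 ]
t 1.83 pos [ 0.5279 -0.3008  0.202 ] turn [-0.09 -0.1  -0.36] shift [-0.0038 -0.0023  0.124 ]
```

>>> jog_arm:
  deltas:
    - [[0, 0, 0], [-0.005, -0.003, 0.02], 0.0854]
    - [[0, 0, 0], [-0.005, -0.003, 0.045], 0.0854]
    - [[0, 0, 0], [-0.005, -0.003, 0.065], 0.0854]
    - [[0, 0, 0], [-0.005, -0.003, 0.085], 0.0854]
    - [[0, 0, 0], [-0.005, -0.003, 0.1], 0.0854]
    - [[0, 0, 0], [-0.005, -0.003, 0.115], 0.0854]
    - [[0, 0, 0], [-0.005, -0.003, 0.123], 0.0854]
    - [[0, 0, 0], [-0.005, -0.003, 0.123], 0.0854]
    - [[0, 0, 0], [-0.005, -0.003, 0.123], 0.0854]

```text
t: 2.58
tool_pos: [0.5308, -0.295, 0.0786]
tool_rot: [-2.334, 2.102, -0.003]
contact_force: [-1.5, 0.2, 0.1]
opening: 0.0851
```

```bash
python3 - <<'E'
from h import *
go((.531,-.2955,.078),-83.7)
im=get_image("wrist"); cv2.imwrite("pics/w3.png",im[...,::-1])
im=get_image("scene")[170:330,70:270]; cv2.imwrite("pics/s3.png",cv2.resize(im,None,fx=3.5,fy=3.5)[...,::-1])
E
```

```text
t 2.58 pos [ 0.5308 -0.295   0.0786] turn [-0.07 -0.07 -0.31] shift [ 0.0005 -0.0001  0.0006]
```

View pics/w3.png

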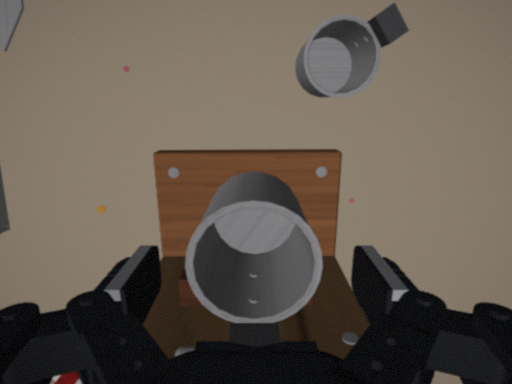

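View pics/s3.png

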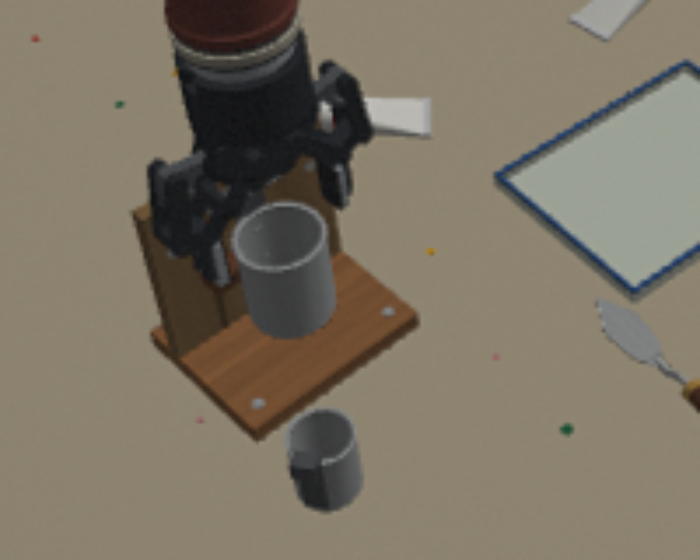

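```bash
python3 - <<'E'
from h import *
W=cam("wrist");S=cam("scene");o=ctrl.get_obs();p=o["tool_pos"]
print(onz(W,255.5,262,.125), "tcp in wrist",proj(W,p),"pad pts",proj(W,p+[0,0,.03]))
print("scene lip px",((281+.5)/3.5-.5+70,(238+.5)/3.5-.5+170),"pred",proj(S,[.531,-.2955,.125]),"tcp",proj(S,p))
print(onz(S,*((281+.5)/3.5-.5+70,(238+.5)/3.5-.5+170),.125))
E
```

```text
[ 0.53496364 -0.29464666  0.125     ] tcp in wrist [255.75595633 229.70907148] pad pts [255.8562146  253.33452455]
scene lip px (149.92857142857144, 237.64285714285714) pred [148.81228349 236.56150898] tcp [151.72274743 250.30156644]
[ 0.53544786 -0.29527471  0.125     ]
```

>>> jog_arm:
  deltas:
    - [[0, 0, 0], [0, -0.0025, 0], 0.0854]
    - [[0, 0, 0], [0, -0.0025, 0], 0.06]
    - [[0, 0, 0], [0, -0.0025, 0], 0.045]
    - [[0, 0, 0], [0, -0.0025, 0], 0.045]
    - [[0, 0, 0], [0, -0.0025, 0], 0.045]
    - [[0, 0, 0], [0, -0.0025, 0], 0.045]
    - [[0, 0, 0], [0, -0.0025, 0], 0.045]
    - [[0, 0, 0], [0, -0.0025, 0], 0.045]
    - [[0, 0, 0], [0, -0.0025, 0], 0.045]
    - [[0, 0, 0], [0, -0.0025, 0], 0.045]
  squeeze: 35

```text
t: 3.52
tool_pos: [0.5333, -0.2941, 0.0782]
tool_rot: [-2.335, 2.101, -0.002]
contact_force: [-2.3, 2.4, 6.2]
opening: 0.0573
```

>>> jog_arm:
  deltas:
    - [[0, 0, 0], [0, 0, -0.01], 0.045]
    - [[0, 0, 0], [0, 0, -0.02], 0.045]
    - [[0, 0, 0], [0, 0, -0.03], 0.045]
    - [[0, 0, 0], [0, 0, -0.03], 0.045]
    - [[0, 0, 0], [0, 0, -0.03], 0.045]

```text
t: 3.93
tool_pos: [0.5334, -0.2944, 0.1085]
tool_rot: [-2.335, 2.102, -0.004]
contact_force: [0.7, 0.2, -1.2]
opening: 0.0572
```

```bash
python3 - <<'E'
from h import *
go((.55,.005,.2),-83.7)
im=get_image("scene")[130:290,70:270]; cv2.imwrite("pics/s4.png",cv2.resize(im,None,fx=3.5,fy=3.5)[...,::-1])
E
```

```text
t 3.93 pos [ 0.5334 -0.2944  0.1085] turn [-0.09 -0.09 -0.28] shift [-0.2959 -0.0481 -0.0919]
```

View pics/s4.png

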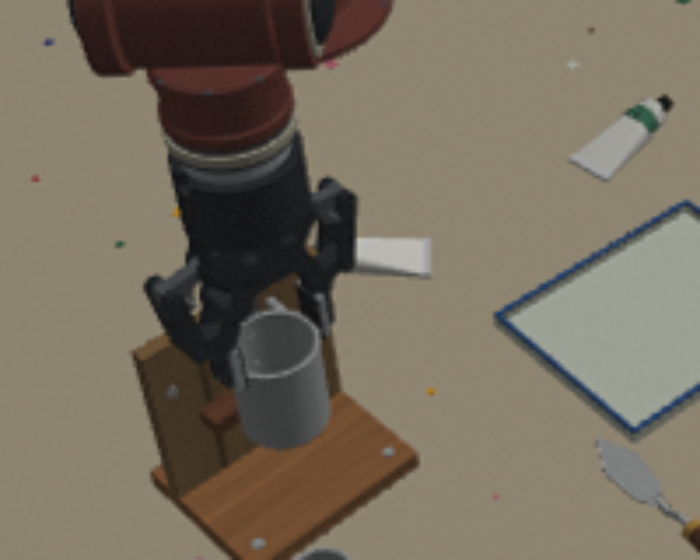

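The cup is clear of the peg and held. Next I raise it and carry it over the tray.

>>> jog_arm:
  deltas:
    - [[0, 0, 0], [0, 0, -0.03], 0.045]
    - [[0, 0, 0], [0, -0.005, -0.06], 0.045]
    - [[0, 0, 0], [-0.02, -0.01, -0.085], 0.045]
    - [[0, 0, 0], [-0.05, -0.02, -0.092], 0.045]
    - [[0, 0, 0], [-0.085, -0.03, -0.092], 0.045]
    - [[0, 0, 0], [-0.12, -0.04, -0.092], 0.045]
    - [[0, 0, 0], [-0.155, -0.048, -0.092], 0.045]
    - [[0, 0, 0], [-0.19, -0.048, -0.092], 0.045]
    - [[0, 0, 0], [-0.225, -0.048, -0.09], 0.045]
    - [[0, 0, 0], [-0.26, -0.048, -0.08], 0.045]
    - [[0, 0, 0], [-0.285, -0.048, -0.065], 0.045]
    - [[0, 0, 0], [-0.296, -0.048, -0.05], 0.045]

```text
t: 4.98
tool_pos: [0.5488, 0.0086, 0.1565]
tool_rot: [-2.338, 2.098, 0.001]
contact_force: [0.4, -0.4, -0.9]
opening: 0.0572
```

>>> jog_arm:
  deltas:
    - [[0, 0, 0], [0, 0, 0], 0.045]
    - [[0, 0, 0], [0, 0, 0], 0.045]

```text
t: 5.15
tool_pos: [0.5483, 0.0058, 0.1557]
tool_rot: [2.335, -2.099, -0.004]
contact_force: [0.4, -0.2, -0.4]
opening: 0.0571
```

```bash
python3 - <<'E'
from h import *
go((.55,.005,.026),-83.7)
im=get_image("scene")[130:290,170:370]; cv2.imwrite("pics/s5.png",cv2.resize(im,None,fx=3.5,fy=3.5)[...,::-1])
E
```

```text
t 5.15 pos [0.5483 0.0058 0.1557] turn [ 0.19  0.01 -0.2 ] shift [ 0.001  -0.002   0.1296]
```

View pics/s5.png

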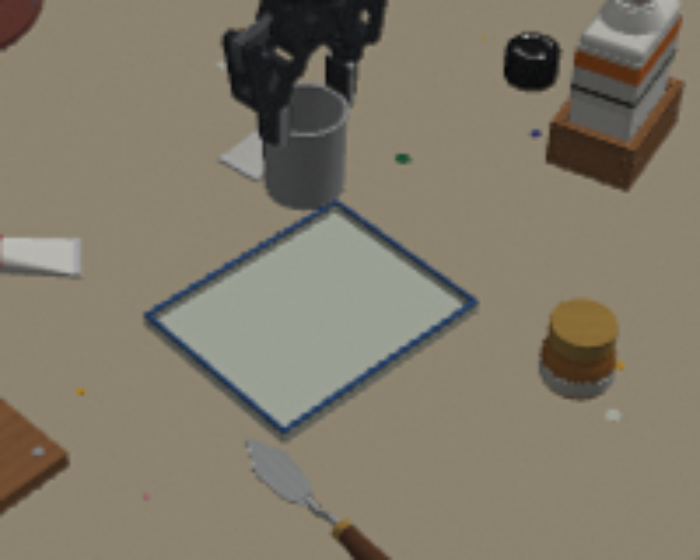

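The cup hangs upright over the tray. Now lowering it.

>>> jog_arm:
  deltas:
    - [[0, 0, 0], [0.001, -0.002, 0.03], 0.045]
    - [[0, 0, 0], [0.001, -0.002, 0.06], 0.045]
    - [[0, 0, 0], [0.001, -0.002, 0.085], 0.045]
    - [[0, 0, 0], [0.001, -0.002, 0.105], 0.045]
    - [[0, 0, 0], [0.001, -0.002, 0.118], 0.045]
    - [[0, 0, 0], [0.001, -0.002, 0.123], 0.045]
    - [[0, 0, 0], [0.001, -0.002, 0.126], 0.045]
    - [[0, 0, 0], [0.001, -0.002, 0.126], 0.045]

```text
t: 5.87
tool_pos: [0.5525, 0.0041, 0.0321]
tool_rot: [-2.334, 2.102, -0.002]
contact_force: [0.7, 0.4, -1.0]
opening: 0.0566
```

>>> jog_arm:
  deltas:
    - [[0, 0, 0], [0, 0, 0.001], 0.045]
    - [[0, 0, 0], [0, 0, 0.002], 0.045]
    - [[0, 0, 0], [0, 0, 0.003], 0.045]
    - [[0, 0, 0], [0, 0, 0.003], 0.045]

```text
t: 6.2
tool_pos: [0.552, 0.0047, 0.0288]
tool_rot: [-2.335, 2.101, -0.001]
contact_force: [-0.3, 0.1, -0.9]
opening: 0.057
```

>>> jog_arm:
  deltas:
    - [[0, 0, 0], [0, 0, 0.001], 0.045]
    - [[0, 0, 0], [0, 0, 0.002], 0.045]
    - [[0, 0, 0], [0, 0, 0.002], 0.045]
    - [[0, 0, 0], [0, 0, 0.002], 0.045]

```text
t: 6.53
tool_pos: [0.552, 0.0047, 0.027]
tool_rot: [-2.335, 2.101, -0.001]
contact_force: [-1.5, 0.4, 4.4]
opening: 0.0567
```

>>> jog_arm:
  deltas:
    - [[0, 0, 0], [0, 0, 0.001], 0.045]
    - [[0, 0, 0], [0, 0, 0.001], 0.045]
    - [[0, 0, 0], [0, 0, 0.001], 0.045]

```text
t: 6.78
tool_pos: [0.5524, 0.0047, 0.0271]
tool_rot: [-2.335, 2.101, -0.001]
contact_force: [-4.0, 1.7, 9.3]
opening: 0.0566
```

Contact with the tray floor, so I release and retreat upward.

>>> jog_arm:
  deltas:
    - [[0, 0, 0], [0, 0, -0.001], 0.06]
    - [[0, 0, 0], [0, 0, -0.001], 0.068]
    - [[0, 0, 0], [0, 0, -0.001], 0.08]
    - [[0, 0, 0], [0, 0, -0.001], 0.0854]
    - [[0, 0, 0], [0, 0, -0.001], 0.0854]
    - [[0, 0, 0], [0, 0, -0.001], 0.0854]
    - [[0, 0, 0], [0, 0, -0.001], 0.0854]

```text
t: 7.37
tool_pos: [0.5515, 0.0047, 0.026]
tool_rot: [2.335, -2.102, -0.0]
contact_force: [-1.2, 0.2, -0.4]
opening: 0.0855
```

```bash
python3 - <<'E'
from h import *
print(ctrl.get_obs()["tool_pos"],ctrl.get_obs()["contact_force"])
im=get_image("wrist"); cv2.imwrite("pics/w6.png",im[...,::-1])
im=get_image("scene")[130:290,170:370]; cv2.imwrite("pics/s6.png",cv2.resize(im,None,fx=3.5,fy=3.5)[...,::-1])
E
```

```text
[0.55150996 0.0047035  0.02601747] [-1.17289888  0.1502536  -0.40993935]
```

View pics/w6.png

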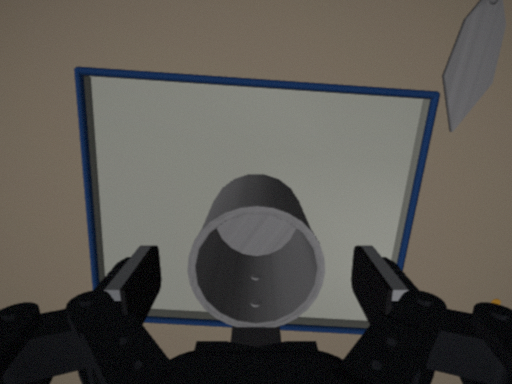

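View pics/s6.png

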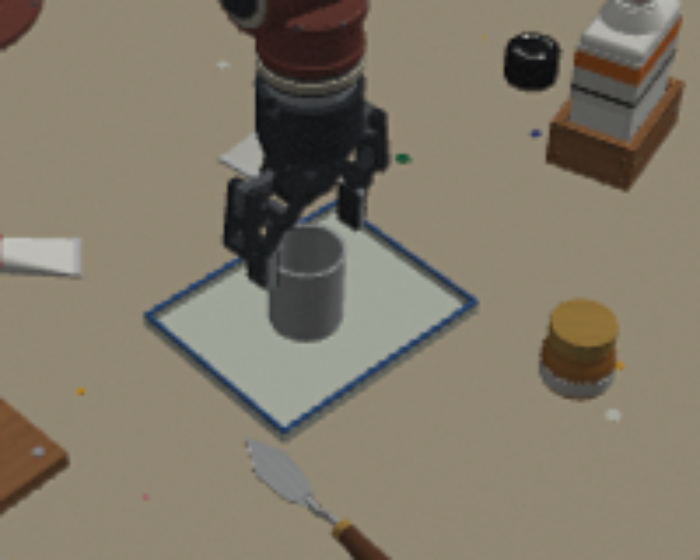

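The cup stands upright in the tray, released and clear of the fingers; its lip in the wrist view is centred near (256,266). Next I go up and over to the bottle.

>>> jog_arm:
  deltas:
    - [[0, 0, 0], [0, 0, -0.02], 0.0854]
    - [[0, 0, 0], [0, 0, -0.05], 0.0854]
    - [[0, 0, 0], [0, 0, -0.09], 0.0854]
    - [[0, 0, 0], [0, 0, -0.13], 0.0854]
    - [[0, 0, 0], [0, 0, -0.17], 0.0854]
    - [[0, 0, 0], [0, 0, -0.21], 0.0854]
    - [[0, 0, 0], [0, 0, -0.25], 0.0854]
    - [[0, 0, 0], [0, 0, -0.28], 0.0854]
    - [[0, 0, 0], [0, 0, -0.3], 0.0854]
    - [[0, 0, 0], [0, 0, -0.3], 0.0854]

```text
t: 8.3
tool_pos: [0.5537, 0.0045, 0.3332]
tool_rot: [-2.331, 2.097, -0.014]
contact_force: [0.7, -0.9, 1.0]
opening: 0.0854
```

```bash
python3 -c "
from h import *
go((.53,.345,.32),-83.7)"
```

```text
t 8.3 pos [0.5537 0.0045 0.3332] turn [-0.6  -0.14 -0.28] shift [-0.3412 -0.012   0.0124]
```

>>> jog_arm:
  deltas:
    - [[0, 0, 0], [-0.04, -0.005, 0.01], 0.0854]
    - [[0, 0, 0], [-0.08, -0.01, 0.01], 0.0854]
    - [[0, 0, 0], [-0.12, -0.012, 0.01], 0.0854]
    - [[0, 0, 0], [-0.16, -0.012, 0.01], 0.0854]
    - [[0, 0, 0], [-0.2, -0.012, 0.01], 0.0854]
    - [[0, 0, 0], [-0.24, -0.012, 0.01], 0.0854]
    - [[0, 0, 0], [-0.28, -0.012, 0.01], 0.0854]
    - [[0, 0, 0], [-0.31, -0.012, 0.01], 0.0854]
    - [[0, 0, 0], [-0.33, -0.012, 0.01], 0.0854]
    - [[0, 0, 0], [-0.34, -0.012, 0.01], 0.0854]
    - [[0, 0, 0], [-0.34, -0.012, 0.01], 0.0854]
    - [[0, 0, 0], [-0.34, -0.012, 0.01], 0.0854]

```text
t: 9.3
tool_pos: [0.5277, 0.3435, 0.3152]
tool_rot: [2.334, -2.1, 0.0]
contact_force: [-0.5, 0.2, 0.1]
opening: 0.0856
```

>>> jog_arm:
  deltas:
    - [[0, 0, 0], [0, 0, 0], 0.0854]
    - [[0, 0, 0], [0, 0, 0], 0.0854]

```text
t: 9.47
tool_pos: [0.5283, 0.3427, 0.3162]
tool_rot: [2.333, -2.104, 0.0]
contact_force: [-0.1, -1.1, 0.4]
opening: 0.0856
```

```bash
python3 - <<'E'
from h import *
go((.551,.346,.25),-83.7)
W=cam("wrist"); im=get_image("wrist"); cv2.imwrite("pics/w7.png",im[...,::-1])
h=cv2.cvtColor(im,cv2.COLOR_RGB2HSV); m=((h[...,0]<8)|(h[...,0]>172))&(h[...,1]>150)&(h[...,2]>60)
n,l,s,c=cv2.connectedComponentsWithStats(m.astype(np.uint8)); i=1+np.argmax(s[1:,4]); print(s[i],c[i],onz(W,*c[i],.19))
print(ctrl.get_obs()["q"])
E
```

```text
t 9.47 pos [0.5283 0.3427 0.3162] turn [-0.   -0.02 -0.38] shift [-0.001  -0.0229  0.0662]
[ 228  125   51   53 1732] [253.10046189 150.52655889] [0.55471038 0.34790654 0.19      ]
[ 4.57584713e-01  2.14531669e-02  1.45572255e+00 -2.56672552e-04
  1.66418765e+00  1.92505903e+00]
```

View pics/w7.png

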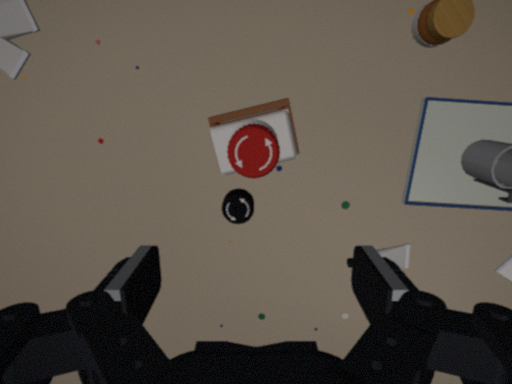

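The red cap is at (253,151) in the wrist view, with the black decoy at (238,206). The cap works out at about (0.553, 0.347). I'll go down part of the way and check again.

>>> jog_arm:
  deltas:
    - [[0, 0, 0], [-0.002, -0.012, 0.025], 0.0854]
    - [[0, 0, 0], [-0.002, -0.025, 0.055], 0.0854]
    - [[0, 0, 0], [-0.002, -0.025, 0.08], 0.0854]
    - [[0, 0, 0], [-0.002, -0.025, 0.09], 0.0854]
    - [[0, 0, 0], [-0.002, -0.025, 0.09], 0.0854]
    - [[0, 0, 0], [-0.002, -0.025, 0.09], 0.0854]

```text
t: 10.02
tool_pos: [0.5526, 0.3482, 0.2267]
tool_rot: [2.334, -2.102, -0.0]
contact_force: [-0.1, -0.0, 0.9]
opening: 0.0851
```

```bash
python3 - <<'E'
from h import *
o=ctrl.get_obs()
W=cam("wrist",o); im=get_image("wrist"); cv2.imwrite("pics/w8.png",im[...,::-1])
h=cv2.cvtColor(im,cv2.COLOR_RGB2HSV); m=((h[...,0]<8)|(h[...,0]>172))&(h[...,1]>150)&(h[...,2]>60)
n,l,s,c=cv2.connectedComponentsWithStats(m.astype(np.uint8)); i=1+np.argmax(s[1:,4]); print(s[i],c[i],onz(W,*c[i],.19))
(x,y),r=cv2.minEnclosingCircle(np.argwhere(l==i)[:,::-1].astype(np.float32));print(x,y,r)
S=cam("scene");im=get_image("scene"); cv2.imwrite("pics/s8.png",cv2.resize(im[50:210,250:450],None,fx=3.5,fy=3.5)[...,::-1])
print(proj(S,[.553,.347,.196]))
go((.553,.347,.156),-83.7,o)
E
```

```text
[ 222  167   71   76 3431] [255.70504226 205.20431361] [0.55536762 0.34856763 0.19      ]
254.9193572998047 204.33871459960938 37.66147232055664
[353.26904432 115.0468571 ]
t 10.02 pos [0.5526 0.3482 0.2267] turn [ 0.    0.   -0.31] shift [ 0.0013 -0.0003  0.0707]
```

View pics/w8.png

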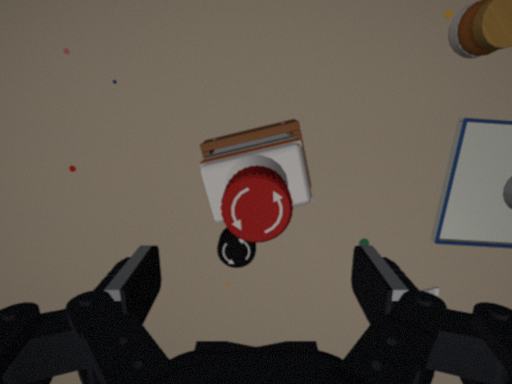

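View pics/s8.png

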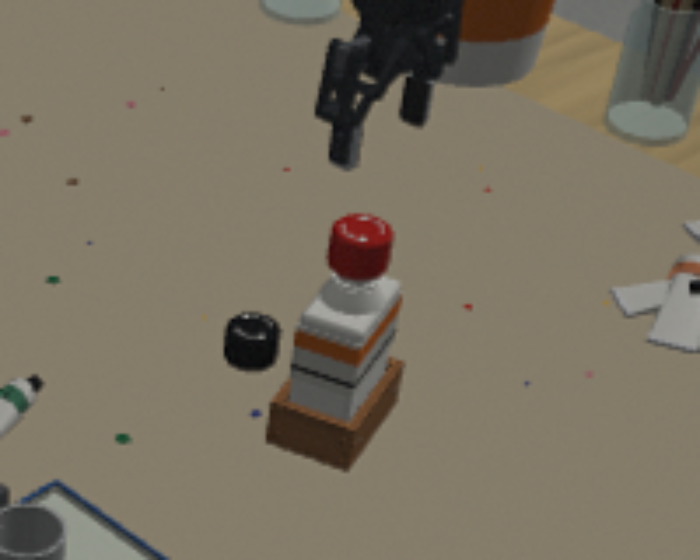

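>>> jog_arm:
  deltas:
    - [[0, 0, 0], [0, -0.001, 0.02], 0.0854]
    - [[0, 0, 0], [0, -0.001, 0.035], 0.0854]
    - [[0, 0, 0], [0, -0.001, 0.05], 0.0854]
    - [[0, 0, 0], [0, -0.001, 0.063], 0.0854]
    - [[0, 0, 0], [0, -0.001, 0.071], 0.0854]
    - [[0, 0, 0], [0, -0.001, 0.071], 0.0854]
    - [[0, 0, 0], [0, -0.001, 0.071], 0.0854]

```text
t: 10.7
tool_pos: [0.5532, 0.3487, 0.1545]
tool_rot: [2.334, -2.101, -0.001]
contact_force: [0.1, -0.9, 0.6]
opening: 0.0855
```

```bash
python3 - <<'E'
from h import *
o=ctrl.get_obs();print(o["tool_pos"],o["contact_force"])
W=cam("wrist",o); im=get_image("wrist"); cv2.imwrite("pics/w9.png",im[...,::-1])
S=cam("scene");im=get_image("scene"); cv2.imwrite("pics/s9.png",cv2.resize(im[50:210,250:450],None,fx=3.5,fy=3.5)[...,::-1])
for z in(.163,.196):print(proj(W,[.5535,.348,z]))
E
```

```text
[0.55315589 0.34865682 0.15446669] [ 0.13451425 -0.86684823  0.62082828]
[257.00918025 235.23553566]
[257.27178711 264.67033591]
```

View pics/w9.png

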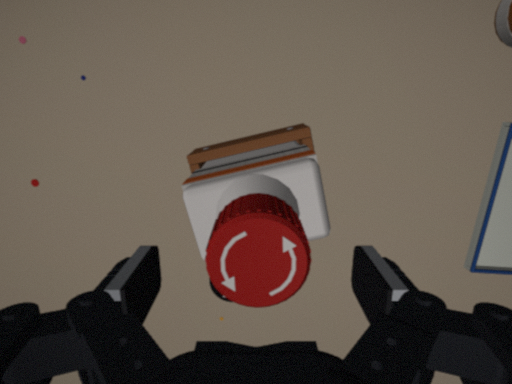

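View pics/s9.png

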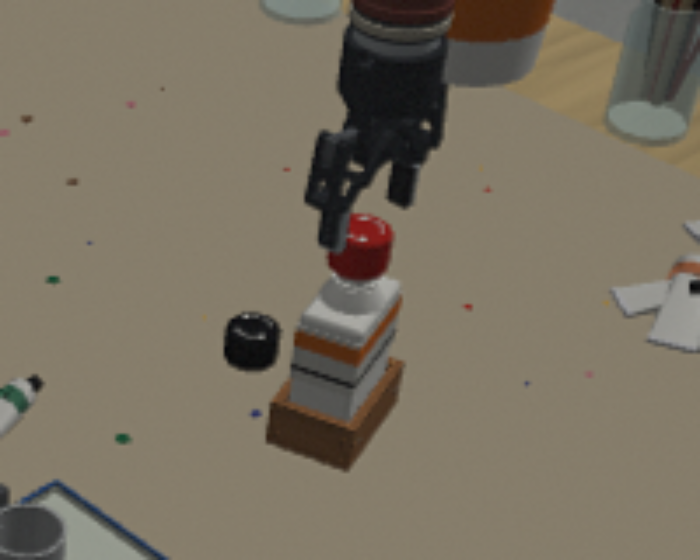

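The cap's top disc is centred at (258,257), between the fingers. I nudge 1.5 mm outward and close.

>>> jog_arm:
  deltas:
    - [[0, 0, 0], [0, -0.0015, 0], 0.07]
    - [[0, 0, 0], [0, -0.0015, 0], 0.055]
    - [[0, 0, 0], [0, -0.0015, 0], 0.035]
    - [[0, 0, 0], [0, -0.0015, 0], 0.035]
    - [[0, 0, 0], [0, -0.0015, 0], 0.035]
    - [[0, 0, 0], [0, -0.0015, 0], 0.035]
    - [[0, 0, 0], [0, -0.0015, 0], 0.035]
    - [[0, 0, 0], [0, -0.0015, 0], 0.035]
    - [[0, 0, 0], [0, -0.0015, 0], 0.035]
    - [[0, 0, 0], [0, -0.0015, 0], 0.035]
  squeeze: 70

```text
t: 11.63
tool_pos: [0.5556, 0.349, 0.1568]
tool_rot: [-2.334, 2.101, -0.002]
contact_force: [-0.8, -2.1, 4.3]
opening: 0.0453
```

```bash
python3 - <<'E'
from h import *
o=ctrl.get_obs();print(o["tool_pos"],o["contact_force"],o["opening"])
im=get_image("wrist"); cv2.imwrite("pics/w10.png",im[...,::-1])
im=get_image("scene"); cv2.imwrite("pics/s10.png",cv2.resize(im[60:200,270:430],None,fx=4,fy=4)[...,::-1])
E
```

```text
[0.55555442 0.34900841 0.15675356] [-0.82765842 -2.10676416  4.29030848] 0.04526084818346101
```

View pics/w10.png

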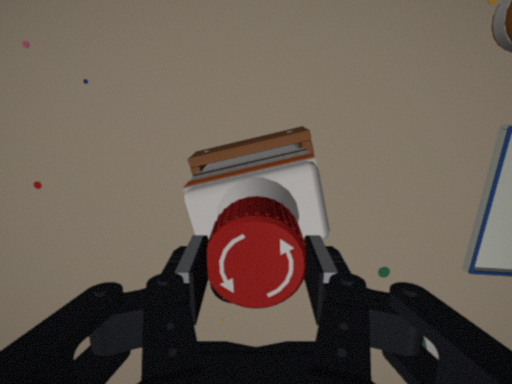

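View pics/s10.png

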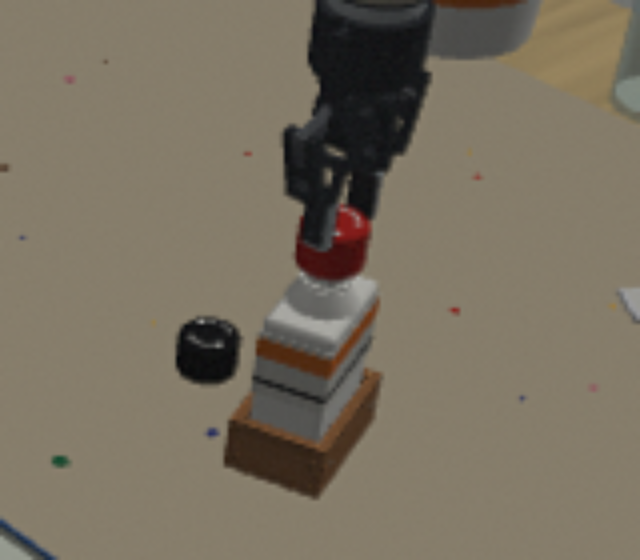

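The fingers hold the cap squarely across its diameter. Now I press down gradually.

>>> jog_arm:
  deltas:
    - [[0, 0, 0], [0, 0, 0.0015], 0.035]
    - [[0, 0, 0], [0, 0, 0.003], 0.035]
    - [[0, 0, 0], [0, 0, 0.0045], 0.035]
    - [[0, 0, 0], [0, 0, 0.006], 0.035]
    - [[0, 0, 0], [0, 0, 0.006], 0.035]
    - [[0, 0, 0], [0, 0, 0.006], 0.035]

```text
t: 12.23
tool_pos: [0.556, 0.3492, 0.1521]
tool_rot: [-2.333, 2.1, -0.003]
contact_force: [-2.3, -1.4, 8.8]
opening: 0.0451
```

>>> jog_arm:
  deltas:
    - [[0, 0, 0], [0, 0, 0.0015], 0.035]
    - [[0, 0, 0], [0, 0, 0.003], 0.035]
    - [[0, 0, 0], [0, 0, 0.004], 0.035]
    - [[0, 0, 0], [0, 0, 0.004], 0.035]
    - [[0, 0, 0], [0, 0, 0.004], 0.035]

```text
t: 12.65
tool_pos: [0.5565, 0.3494, 0.1492]
tool_rot: [-2.332, 2.099, -0.004]
contact_force: [-3.1, -2.0, 12.2]
opening: 0.0452
```

>>> jog_arm:
  deltas:
    - [[0, 0, 0], [0, 0, 0.001], 0.035]
    - [[0, 0, 0], [0, 0, 0.002], 0.035]
    - [[0, 0, 0], [0, 0, 0.002], 0.035]
    - [[0, 0, 0], [0, 0, 0.002], 0.035]

```text
t: 12.98
tool_pos: [0.5572, 0.3497, 0.1489]
tool_rot: [-2.331, 2.098, -0.005]
contact_force: [-2.1, -3.1, 15.7]
opening: 0.0453
```

```bash
python3 - <<'E'
from h import *
o=ctrl.get_obs();print(o["tool_pos"],o["contact_force"],o["opening"],o["q"])
im=get_image("wrist"); cv2.imwrite("pics/w11.png",im[...,::-1])
im=get_image("scene"); cv2.imwrite("pics/s11.png",cv2.resize(im[60:200,270:430],None,fx=4,fy=4)[...,::-1])
E
```

```text
[0.5572345  0.34966477 0.14888596] [-2.06561353 -3.09152343 15.71820154] 0.04533566631961548 [ 4.47754791e-01  1.59489038e-01  1.58627708e+00 -8.38198392e-04
  1.38923586e+00  1.91351352e+00]
```

View pics/s11.png

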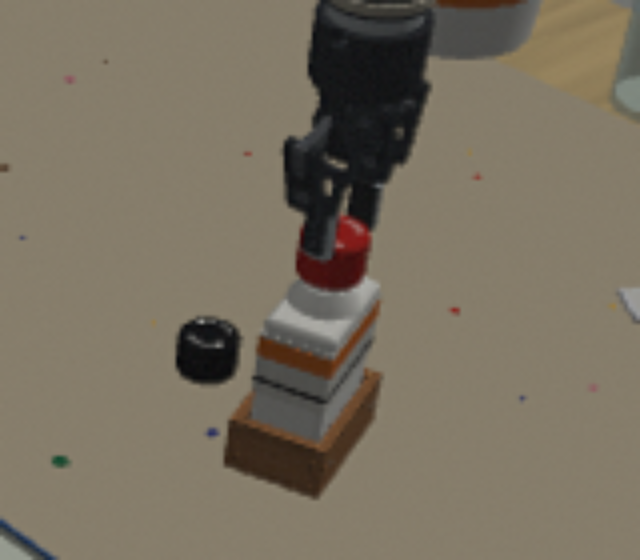

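The cap is bottomed: the top has dropped visibly and the force is 15.7 N with no further travel. Now I twist anticlockwise, which is −z in the tool frame.

>>> jog_arm:
  deltas:
    - [[0, 0, -4], [0, 0, 0], 0.035]
    - [[0, 0, -9], [0, 0, 0], 0.035]
    - [[0, 0, -14], [0, 0, 0], 0.035]
    - [[0, 0, -19], [0, 0, 0], 0.035]
    - [[0, 0, -24], [0, 0, 0], 0.035]
    - [[0, 0, -29], [0, 0, 0], 0.035]
    - [[0, 0, -34], [0, 0, 0], 0.035]
    - [[0, 0, -39], [0, 0, 0], 0.035]
    - [[0, 0, -44], [0, 0, 0], 0.035]
    - [[0, 0, -49], [0, 0, 0], 0.035]
    - [[0, 0, -54], [0, 0, 0], 0.035]
    - [[0, 0, -58], [0, 0, 0], 0.035]

```text
t: 14.08
tool_pos: [0.5563, 0.3514, 0.1488]
tool_rot: [-3.056, 0.699, -0.005]
contact_force: [-5.3, 2.0, 15.3]
opening: 0.0453
```

```bash
python3 - <<'E'
from h import *
o=ctrl.get_obs();print(o["tool_pos"],o["contact_force"],o["wrist_torque"],o["opening"],R.from_rotvec(o["tool_rot"]).as_matrix().round(3))
im=get_image("wrist"); cv2.imwrite("pics/w12.png",im[...,::-1])
im=get_image("scene"); cv2.imwrite("pics/s12.png",cv2.resize(im[60:200,270:430],None,fx=4,fy=4)[...,::-1])
E
```

```text
[0.5563285  0.3513624  0.14876159] [-5.29214644  2.00721027 15.3362462 ] [ 0.32938285  1.01908495 -0.19691871] 0.04528228164924158 [[ 0.901 -0.434  0.005]
 [-0.435 -0.901  0.006]
 [ 0.002 -0.007 -1.   ]]
```

View pics/w12.png

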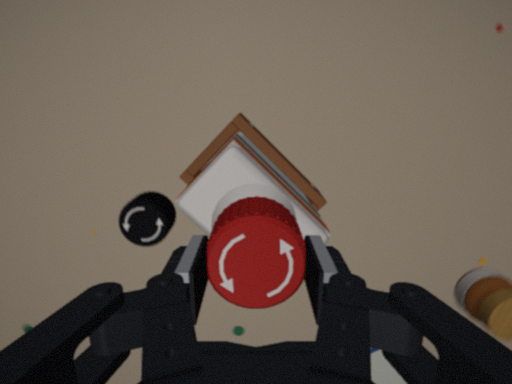

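View pics/s12.png

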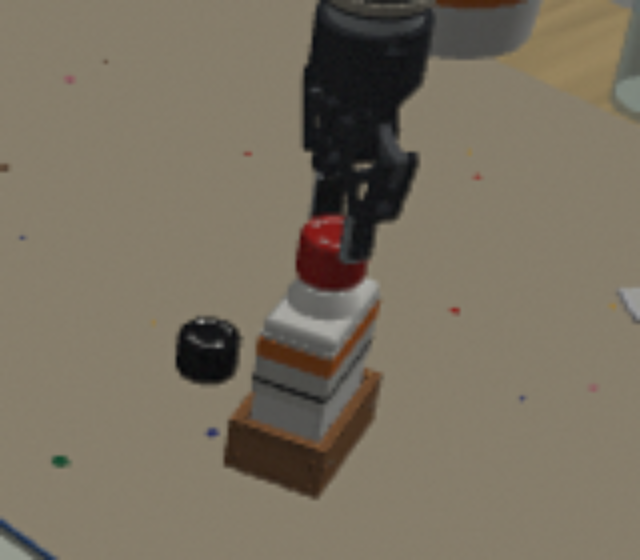

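View pics/w11.png

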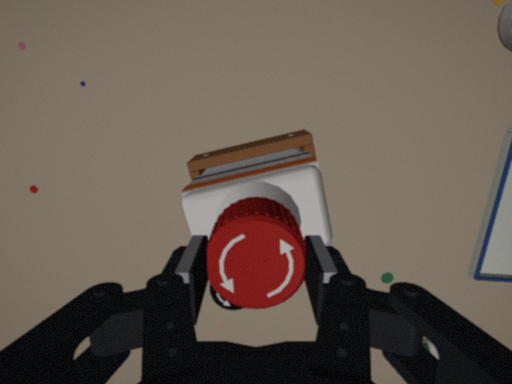

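The cap turned with the fingers: in the wrist view its arrows are unmoved while the bottle has rotated by about 58°. Now I lift straight up.

>>> jog_arm:
  deltas:
    - [[0, 0, -2], [0, 0, 0], 0.035]
    - [[0, 0, -2], [0, 0, 0], 0.035]
    - [[0, 0, -2], [0, 0, -0.004], 0.035]
    - [[0, 0, -2], [0, 0, -0.008], 0.035]
    - [[0, 0, -2], [0, 0, -0.012], 0.035]
    - [[0, 0, -2], [0, 0, -0.016], 0.035]
    - [[0, 0, -2], [0, 0, -0.02], 0.035]
    - [[0, 0, -2], [0, 0, -0.02], 0.035]

```text
t: 14.85
tool_pos: [0.5547, 0.3491, 0.1631]
tool_rot: [-3.073, 0.652, 0.001]
contact_force: [-1.9, 1.8, 0.4]
opening: 0.0452
```

>>> jog_arm:
  deltas:
    - [[0, 0, 0], [0, 0, -0.006], 0.035]
    - [[0, 0, 0], [0, 0, -0.012], 0.035]
    - [[0, 0, 0], [0, 0, -0.02], 0.035]
    - [[0, 0, 0], [0, 0, -0.03], 0.035]
    - [[0, 0, 0], [0, 0, -0.045], 0.035]
    - [[0, 0, 0], [0, 0, -0.06], 0.035]
    - [[0, 0, 0], [0, 0, -0.075], 0.035]
    - [[0, 0, 0], [0, 0, -0.085], 0.035]
    - [[0, 0, 0], [0, 0, -0.09], 0.035]
    - [[0, 0, 0], [0, 0, -0.09], 0.035]
    - [[0, 0, 0], [0, 0, -0.09], 0.035]
    - [[0, 0, 0], [0, 0, -0.09], 0.035]

```text
t: 15.85
tool_pos: [0.5545, 0.3487, 0.252]
tool_rot: [3.072, -0.652, -0.002]
contact_force: [0.7, 1.1, -1.3]
opening: 0.045
```

```bash
python3 - <<'E'
from h import *
o=ctrl.get_obs();print(o["t"],o["tool_pos"],o["contact_force"],o["opening"],abs(o["dq"]).max())
im=get_image("wrist"); cv2.imwrite("pics/w13.png",im[...,::-1])
im=get_image("scene"); cv2.imwrite("pics/s13.png",im[...,::-1])
im=get_image("top"); cv2.imwrite("pics/t13.png",im[...,::-1])
cv2.imwrite("pics/s13c.png",cv2.resize(cv2.imread("pics/s13.png")[40:260,230:400],None,fx=2.7,fy=2.7))
E
```

```text
15.85 [0.55450523 0.34872027 0.25198143] [ 0.70376225  1.05577917 -1.28994957] 0.044998294138217 0.007309850770489009
```

View pics/s13c.png

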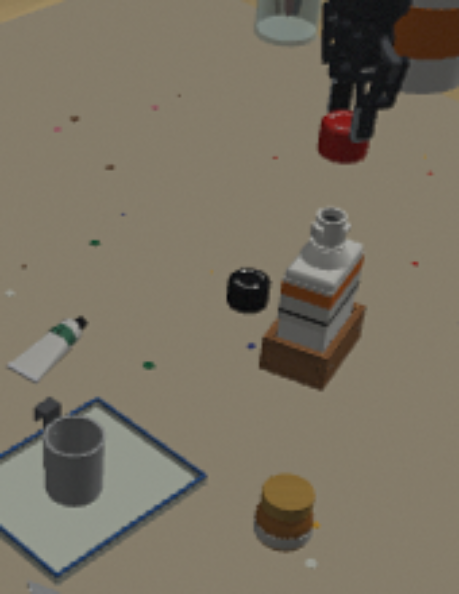

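View pics/w13.png

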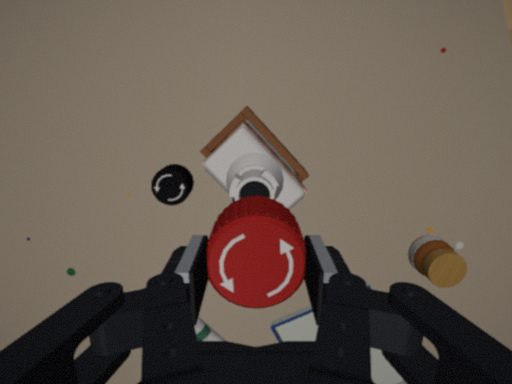

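View pics/t13.png

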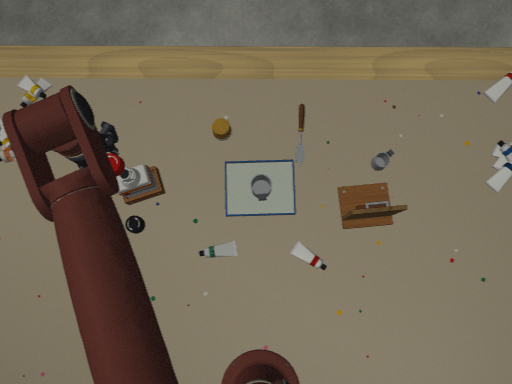

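The cap is held above the open mouth and the arm is at rest. The bottle stands in its holder, the cup stands in the tray at (261,187) in the top view, and the bystanders are in their places. Handing in.

```bash
python3 -c "
from h import *
print(job.finish_job()); o=ctrl.get_obs(); print(o['t'],o['tool_pos'],o['opening'])"
```

```text
the job is handed in; nothing more can be done
None
the job is handed in; nothing more can be done
```

The job is done and handed in at about 16 s of the 64 s allowed. No verdict is reported on hand-in.

**What I did:** I lifted the cup up off the peg, lowered it into the tray until it touched the floor, and let go. I then gripped the red cap, pressed it down until it stopped (about 8 mm, 15.7 N), and turned it about 60° anticlockwise while pressed. Last, I lifted it straight off and held it there.

**Last checks:**
- **Cap:** level in the fingers, about 75 mm above the open mouth by the arm's own travel, with the arm at rest.
- **Bottle:** upright in its holder.
- **Cup:** upright near the middle of the tray, released.
- **Bystanders:** tubes, jar and knife appear where they started in the final pictures.

**Disagreements:**
- The cameras disagreed by up to 8 mm in x on the cup and about 5 mm on the cap, so I aimed between their estimates. Both grasps still came out well centred.
- The gripper read about 45 mm on the 48 mm cap, but the pictures showed a square hold.

No check failed.

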